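# Fish the wet stamp out of the organiser with tongs

## Robot

A 6-joint arm with a two-finger parallel gripper is mounted at the origin on the work surface. World frame = base frame: x ahead of the robot, y to its left, z up, the work surface at z = 0. Lengths are in m, angles in rad, forces in N, time in s.
With the tool pointing down it reaches from about 0.275 to 0.725 m from the base axis. Payload 15.9 kg.
Tool frame: the origin (TCP) lies on the mounting face of the last link; the fingertips stand 173 mm ahead of it and the grasp point (between the pads) lies 155 mm ahead of it (robot.grip_depth is the distance from the TCP to the grasp point, in m); z points along the fingers, y is the line along which they close (so a half turn about z gives the same grasp; the last joint's range is limited). The gripper opens to 85 mm and grips with 20 to 120 N. Pads are 22 mm wide; open, the fingers measure 114 mm over their backs; the gripper's body (76 mm by 85 mm) begins 54 mm behind the grasp point. The pads swing forward as they close: fully open they stand 13 mm farther back than shut.
Start: joints at [1.314, 0.213, -0.034, 1.323, 0, 1.571], TCP at [0.127, 0.484, 0.405] pointing down, gripper open.
Joint ranges: [-2.98, 2.98], [-0.74, 1.72], [-1.14, 1.35], [-2.1, 2.04], [-1.57, 1.44], [-3.14, 3.14]. Speed limits (rad/s): [1.89, 1.89, 2.39, 2.57, 3.14, 3.14].

## Interface

Orientations are given as a rotation vector (axis times angle).
In Python, from bench import telemetry, get_image, camera_info, finish_job, models, robot gives the robot as it stands.
- The arm moves only by the tool play_rows, never from a script. Its arguments are lists of equal length, an entry for each row: "slide": the shift along the tool's x, y, z as a fraction of full scale, a list of three; "twist": the turn about the tool's z as a fraction of full scale; "gripper": the closure, from -1 (fully open) to 1 (shut). A call has 1 to 5 rows; each row shifts and turns the commanded pose from where the row before left it, along the tool's axes as they then stand; what a row does not reach is not made up. Full scale, the value 1, is 0.075 m for a shift and 90 degrees for a turn. A row lasts 1/8 s, in which the tool goes at most 62.5 mm and 10.7 degrees, less where a joint would pass 70% of its speed; a pose out of reach is approached as far as the arm can. A call with a number of a shift or a turn outside -1 to 1 is refused whole. A call with a gripper value outside its range is refused whole. The fingers move at their own pace and stop on an object; "newtons" is the grip in N (left out, the last holds). Time passes only in rows, so rows that do not move let the fingers close. It gives the time, the measured TCP pose, the force, the opening and the grip force at its end, in the units of the state.
- telemetry.sense(): the state, without advancing time (a new reading comes with each control period).
- get_image(name): name is "scene" or "top" or "wrist"; returns the picture (384x512x3 uint8, red, green, blue); there is no depth.
- camera_info(name): a dict with "vertical_fov" (degrees; the focal length in pixels is half the picture's height over the tangent of half this angle, whatever the lens; pixels are square), "cx", "cy" (the principal point, pixels), "eye" and "rotation" of the camera in the world. Camera axes: x right, y up, looking along -z (the intrinsics and any distortion apply to the point x, -y, -z); pixel columns grow to the right and rows downward; lengths in m; the calibration is good to about 2 mm. The wrist camera is an equidistant fisheye: a pixel r from the principal point sees the ray r / f radians off the axis. A picture is of the moment at which its call begins: read the wrist's pose just before it. camera_info takes no time and is no camera call; for the wrist camera it gives the pose at the moment of the call.
- finish_job(): hands the job in; it is judged then, once.
Trained networks look in the newest picture that a camera, given by its name, has taken for a name from the list of things; names that differ only in an ending like _2 or _b are one class to them, and where a whole thing is asked for, a point or a joint stands for the part that bears it (a point fixed in the world has none). Each returns a list of dicts, best first, with "conf" (0 to 1); they miss things now and then, are a little off and sometimes report something else, mostly with a low value. They report only what shows in the picture. A call takes as long as a camera call. They do not tell look-alikes from the thing itself.
- models.regions_of(camera, label): "pixels" (384x512 bool, what is visible of it) and "bbox" ([left, top, right, bottom] in pixels, round what is visible of it).
The state is a dict: "time_s": time; "q": joint angles; "dq": joint speeds; "tau": joint torques, N m; "tcp_pos": TCP position; "orientation": TCP orientation; "wrist_force": force on the tool from outside, world axes, zero at the start; "moment": the same for the moment, N m; "opening": finger opening in m; "grip_force": force on a finger pad.
Only numpy, scipy, OpenCV 4.12 (cv2) and the standard library are available. Lean on these libraries where they do the work, as an engineer would, in place of code of your own. Each camera call takes 0.05 s, during which the arm holds its last target. There are 200 camera calls.

## Task

The hand stamp has been dropped into a deep pocket of the clamp-on organiser and its rubber is wet with ink, so use the tongs standing in the organiser's slot: take them by their grip plates, lift them out, close their jaws on the stamp's wooden handle and lift the stamp straight out until its base is at least 5 cm above the organiser's rim. Do not touch the stamp with the gripper itself and leave everything else where it is. Finish while still holding the tongs with the stamp clamped upright and still in their jaws; nothing is put down.

Things in the scene. Friction and masses are not known exactly. Their poses are not given: they have to be found in the camera images.
- shelf: Low wooden shelf standing on the bench, 200 deep (x) x 620 wide (y), its top 75 mm above the bench; fixed. Origin on the bench under its centre; its front edge is 100 mm towards -x of its own frame.
- organiser: Black steel clamp-on organiser on the shelf's front edge; fixed. Open trough 89 deep (x) x 196 mm wide (y); inner floors 33 mm above the bench, walls 55 mm high (rim 88 mm above the bench), 2.5 mm thick. Origin at bench level under the middle of its depth, x towards the shelf, y along the shelf's edge. Tongs slot 66 x 33 mm at y = -1 mm; two pen cells 20 x 26 mm at y = -98 mm.
- pocket_left (a point): Centre of the inner floor of the organiser's pocket on its +y side, 84 (x) x 62 (y) mm inside, 55 mm deep. The stamp lies in one of the two pockets, the clips in the other.
- pocket_right (a point): The same for the equal pocket on the -y side of the tongs slot.
- tongs: Loose spring tongs, bright steel with a black head, 100 g, standing head up on their jaws in the organiser's slot, 136 mm tall, 24 wide (y). Origin midway between the jaws' feet, z up to the head (24 wide, z = 122 to 136), x the line along which both arms close evenly. Open, the jaws are 48 mm apart (58 over their outsides); each is a plate 5 thick, 22 wide (y), 26 high (z = 0 to 26).
- tongs_grip (a point): Point on the tongs' centre line at mid-height of the grip plates, 90 mm above the jaws' feet. The plates are flat, one on each arm, 24 wide (y) x 40 high (z = 70 to 110 mm), facing along the tongs' x; over their outsides the open tongs measure 54 mm, about 45 when closed on the stamp. Each 1 mm that the two plates come together brings the jaws 3 mm together.
- tongs_jaws (a point): Point midway between the two jaws, 13 mm above their feet (in the tongs' frame).
- tongs_left (a joint): Closing angle of each arm (rad; both arms are geared together): 0 = open, jaws 48 mm apart; about 0.11 = closed on the stamp's handle; 0.19 = stop, jaws about 4 mm apart. Sprung open: squeezed at the grip plates, they start to close at about 3.5 N on each plate, reach 0.05 at about 5 N, the stamp at about 7 N, the stop at 10 N; let go, they spring open.
- stamp: Hand stamp, 28 to 56 g, loose, standing upright on the floor of one of the two pockets. Base 36 (x) x 26 (y) x 10 mm high with the inked rubber beneath; on it an upright round wooden handle 22 mm in diameter, from 10 to 50 mm above the underside. Origin at the centre of the underside, z up along the handle.
- stamp_handle (a point): Point on the axis of the stamp's handle, 30 mm above the stamp's underside.
- clips: Stack of flat pale plastic clips, 46 x 26 x 22 mm, loose in the other pocket; to be left alone. Origin at the centre of its underside.
- pen_a: Marker pen, 18 mm in diameter, 128 mm tall, standing in a pen cell of the organiser; leave alone. Origin at its foot.
- pen_b: Second marker pen, the same, in the other pen cell; leave alone. Origin at its foot.
- punch: Metal hole punch, 60 x 110 x 73 mm, standing on the shelf towards -y; leave alone. Origin under its centre.
- dispenser: Pink tape dispenser, 55 x 130 x 72 mm, standing on the shelf towards +y; leave alone. Origin under its centre.
- tape_roll: Cardboard tape roll 90 mm across, 48 mm high, on the bench at the right; leave alone. Origin under its centre.
- notebook: Blue notebook 150 x 210 x 16 mm lying on the bench at the left; leave alone. Origin under its centre.
Things that resemble listed ones, but are neither listed nor needed, are in the scene too. What is meant by the tongs is not green, and is the larger of those in its own colour. Leave any blue or orange look-alike of the stamp alone.

How it is judged:
On the way, in this order (a step that is already met when the one before it is completed fails the run):
1. the tongs, held by the gripper, are lifted out of their slot (height (world z) of tongs above 0.093 m and contact force between the fingers and tongs above 1 N), for 0.2 s.
2. the tongs are closed on the stamp while it is still in its pocket (contact force between tongs and stamp above 1 N and value of joint tongs_left above 0.05 rad and distance between tongs_jaws and stamp_handle below 0.025 m and height (world z) of stamp below 0.075 m), for 0.1 s.
3. the tongs carry the stamp clear above the organiser (height (world z) of stamp above 0.134 m and contact force between tongs and stamp above 1 N), for 0.2 s.
At the end, for the whole second after the job is handed in: Stamp underside over 134 mm above the bench, tilt under 0.4 rad, speed under 0.03 m/s, handle clamped in the tongs (within 25 mm of jaw middle, over 1 N), tongs in the fingers (over 2 N), neither touching the organiser, gripper not on the stamp, all else within 30 mm of its start (all of step 3 and angle between stamp's own z axis and vertical below 0.4 rad and distance between tongs_jaws and stamp_handle below 0.025 m and value of joint tongs_left above 0.05 rad and contact force between the fingers and tongs above 2 N and contact force between each of the fingers, the arm, organiser and stamp below 0.1 N and contact force between organiser and tongs below 0.1 N and linear speed of stamp below 0.03 m/s and distance of each of pen_a, pen_b, clips, punch, dispenser, tape_roll, notebook from where it was at the start of the episode below 0.03 m); the arm keeps its last pose, push and grip.
It fails at once if the gripper or arm touches the stamp (contact force between any of the fingers, the arm and stamp above 0.5 N).
It fails at once if a marker pen, the clips, the hole punch, the tape dispenser, the tape roll or the notebook is disturbed (distance of any of pen_a, pen_b, clips, punch, dispenser, tape_roll, notebook from where it was at the start of the episode above 0.035 m).
It also fails if it takes over 42 s, if anything falls off the work surface, if the arm or the gripper's body presses on something with over 40 N, if the wrist force passes 120 N, or if a joint passes its speed limit or range.

## Working session

There is one attempt and no reset: what is moved stays moved. The work goes in short steps, Python scripts to look and compute and a tool call to move; the robot and the scene stay as the last step left them, time stands still between calls to the robot, and variables do not carry over. Pictures are saved under pics/ and viewed, at most 10 in all, crops included, and the job is handed in when it is done.

Besides the shell and the picture viewer there is one more tool, called as name([rows], argument=value, ...), one row to a line, values as JSON. play_rows: Moves the arm, as the interface text tells. Its arguments: {"type":"object","properties":{"slide":{"type":"array","items":{"type":"array","items":{"type":"number","minimum":-1,"maximum":1}}},"twist":{"type":"array","items":{"type":"number","minimum":-1,"maximum":1}},"gripper":{"type":"array","items":{"type":"number"}},"newtons":{"type":"number"}},"required":["slide","twist","gripper"]}

```bash
mkdir -p pics; ls; python3 - <<'E'
from bench import telemetry,get_image,camera_info,models
import cv2,numpy as np
s=telemetry.sense();print({k:np.round(v,3) for k,v in s.items()})
ims=[get_image(n) for n in("scene","top")]
for n,i in zip(("scene","top"),ims):
    cv2.imwrite(f"pics/{n}0.png",cv2.resize(i[:,:,::-1],(800,600)))
    print(n,{k:np.round(v,4).tolist() for k,v in camera_info(n).items() if not isinstance(v,str)})
    for l in("tongs","stamp","organiser","clips"):
        for r in models.regions_of(n,l): print(n,l,round(r["conf"],2),r["bbox"],r["pixels"].sum())
E
```

```text
pics
{'time_s': np.float64(0.0), 'q': array([ 1.314,  0.213, -0.035,  1.324, -0.   ,  1.571]), 'dq': array([ 0.001, -0.003, -0.001, -0.001, -0.001, -0.001]), 'tau': array([-4.0000e-03, -6.8617e+01,  4.8712e+01,  1.7000e-02, -0.0000e+00,
        0.0000e+00]), 'tcp_pos': array([0.127, 0.483, 0.404]), 'orientation': array([-4.020e-01, -3.116e+00,  2.000e-03]), 'wrist_force': array([-0.894, -0.243,  0.168]), 'moment': array([-0.025,  0.026, -0.019]), 'grip_force': np.float64(0.0), 'opening': np.float64(0.086)}
scene {'vertical_fov': 49.3226, 'cx': 252.2282, 'cy': 185.6121, 'eye': [1.1416, -0.1729, 1.0984], 'rotation': [0.4813, 0.3543, 1.2288]}
scene tongs 0.86 [212.5, 126.5, 227.2, 164.2] 408
scene tongs 0.76 [224.5, 170.1, 236.6, 201.1] 215
scene tongs 0.73 [77.4, 176.4, 108.5, 209.9] 762
scene tongs 0.65 [192.2, 160.4, 207.3, 181.6] 174
scene stamp 0.67 [242.8, 156.6, 255.5, 165.1] 111
scene stamp 0.63 [221.6, 170.5, 236.5, 203.4] 249
scene stamp 0.44 [242.1, 185.2, 250.7, 201.6] 119
scene organiser 0.69 [190.7, 174.4, 259.6, 227.0] 1717
top {'vertical_fov': 46.073, 'cx': 249.8271, 'cy': 181.8264, 'eye': [0.4081, -0.0001, 1.6326], 'rotation': [0.0705, -0.0512, -1.5588]}
top tongs 0.52 [282.3, 207.2, 292.4, 223.9] 66
top tongs 0.45 [267.1, 168.8, 273.9, 188.2] 139
top stamp 0.62 [239.2, 211.8, 246.6, 222.1] 61
top organiser 0.67 [243.6, 154.9, 304.8, 198.9] 1540
top clips 0.66 [278.2, 175.1, 288.4, 188.6] 86
```

View pics/scene0.png

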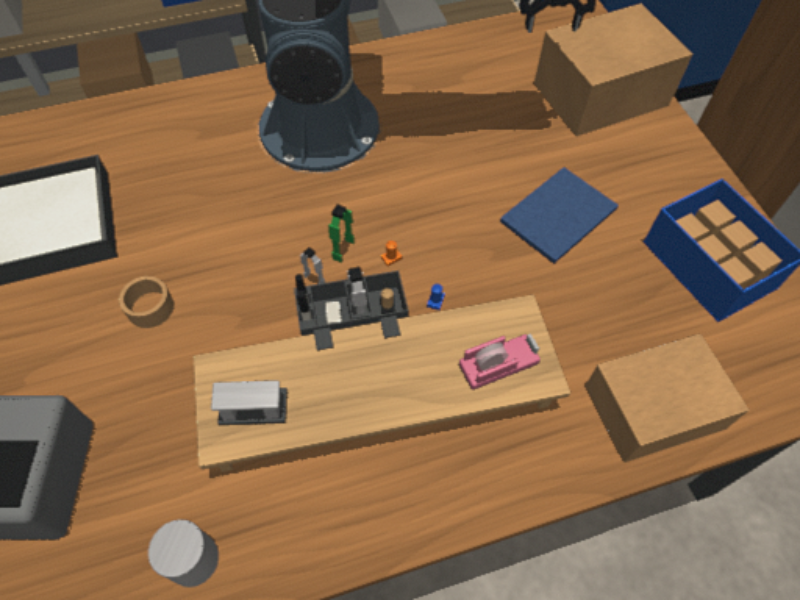

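View pics/top0.png

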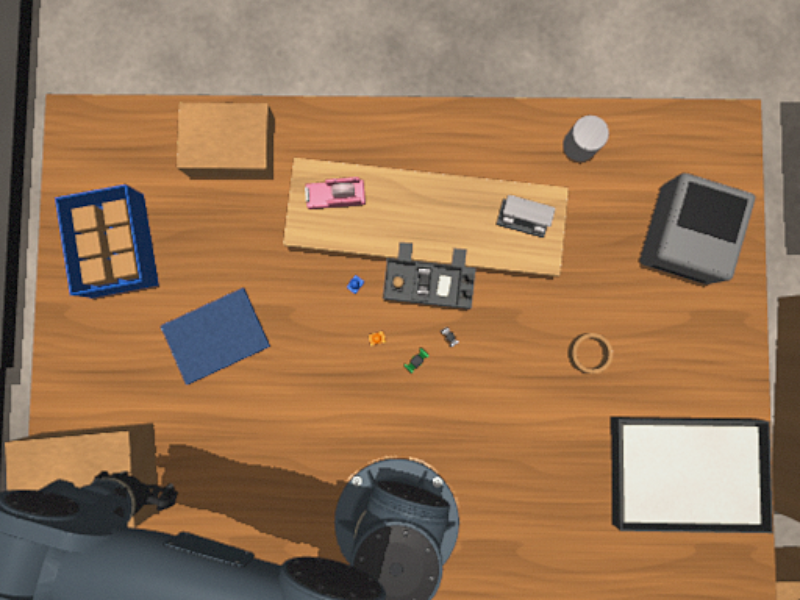

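The scene picture (800 x 600) shows three tongs. The green pair is at (341,232), a small steel pair on the bench at (312,263), and a larger steel pair stands in the organiser slot at (357,287). The last fits: not green, and larger. The wooden stamp is in the left pocket at (388,298), with the blue (436,296) and orange (391,252) look-alikes outside. The clips are in the right pocket at (334,312).

```bash
cat > h.py <<'E'
import numpy as np,cv2
from scipy.spatial.transform import Rotation as R
from bench import telemetry,get_image,camera_info,models
def ray(ci,uv,fish=False):
    f=192/np.tan(np.radians(ci["vertical_fov"])/2)
    p=(np.atleast_2d(uv)-[ci["cx"],ci["cy"]])/f
    if fish:
        r=np.linalg.norm(p,axis=1,keepdims=True)+1e-12; d=np.hstack([p/r*np.sin(r),np.cos(r)])
    else: d=np.hstack([p,np.ones((len(p),1))])
    d=d*[1,-1,-1]
    return np.array(ci["eye"]),R.from_rotvec(ci["rotation"]).apply(d)
def atz(ci,uv,z,fish=False):
    e,d=ray(ci,uv,fish); return e+d*((z-e[2])/d[:,2:])
def proj(ci,P,fish=False):
    f=192/np.tan(np.radians(ci["vertical_fov"])/2)
    q=R.from_rotvec(ci["rotation"]).inv().apply(np.atleast_2d(P)-np.array(ci["eye"]))*[1,-1,-1]
    if fish:
        n=np.linalg.norm(q[:,:2],axis=1,keepdims=True)+1e-12; p=q[:,:2]/n*np.arctan2(n,q[:,2:])
    else: p=q[:,:2]/q[:,2:]
    return p*f+[ci["cx"],ci["cy"]]
E
python3 - <<'E'
from h import *
ci=camera_info("top")
P=np.array([[389,260],[475,268],[471,309],[384,303]])*.64
print("rim corners",atz(ci,P,.088).round(3))
for n,uv,z in(("tongs",[424,271],.169),("tongs2",[424,295],.169),("stamp",[398,282],.083),("clips",[443,286],.055),("punch-l",[302,160],.075),("shelf TL",[292,159],.075),("shelf TR",[567,187],.075),("BL",[284,247],.075),("BR",[560,276],.075)):
    print(n,atz(ci,np.array(uv)*.64,z).round(3))
w=camera_info("wrist");s=telemetry.sense();T=R.from_rotvec(s["orientation"])
print(w); print("cam in tool",T.inv().apply(np.array(w["eye"])-s["tcp_pos"]).round(4),(T.inv()*R.from_rotvec(w["rotation"])).as_matrix().round(3)); print(T.as_matrix().round(3))
E
```

```text
rim corners [[ 0.581  0.023  0.088]
 [ 0.566 -0.166  0.088]
 [ 0.475 -0.157  0.088]
 [ 0.486  0.033  0.088]]
tongs [[ 0.55  -0.051  0.169]]
tongs2 [[ 0.5   -0.052  0.169]]
stamp [[0.533 0.003 0.083]]
clips [[ 0.528 -0.098  0.055]]
punch-l [[0.807 0.222 0.075]]
shelf TL [[0.809 0.244 0.075]]
shelf TR [[ 0.751 -0.372  0.075]]
BL [[0.61  0.258 0.075]]
BR [[ 0.551 -0.355  0.075]]
{'vertical_fov': 65.70646984690485, 'cx': 251.2791041819576, 'cy': 189.7146947255116, 'eye': array([0.05932755, 0.50198364, 0.37423003]), 'rotation': array([-0.23967759, -0.18477258,  1.30408956])}
cam in tool [0.0701 0.0006 0.0304] [[-0.001  0.961  0.278]
 [ 1.     0.001  0.   ]
 [-0.     0.278 -0.961]]
[[-0.967  0.254 -0.   ]
 [ 0.254  0.967 -0.   ]
 [ 0.    -0.    -1.   ]]
```

play_rows([
  [-0.53,-0.42,0],
  [-0.53,-0.42,0],
  [-0.53,-0.42,0],
  [-0.53,-0.42,0],
  [-0.53,-0.42,0],
], twist=[0,0,0,0,0], gripper=[-1,-1,-1,-1,-1])

```text
time_s: 1.12
tcp_pos: [0.2799, 0.2794, 0.4049]
orientation: [0.402, 3.115, 0.001]
wrist_force: [1.1, 0.9, 0.3]
opening: 0.0854
grip_force: 0.0
```

play_rows([
  [-0.53,-0.42,0],
  [-0.53,-0.42,0],
  [-0.53,-0.42,0],
  [-0.53,-0.42,0],
  [-0.53,-0.42,0],
], twist=[0,0,0,0,0], gripper=[-1,-1,-1,-1,-1])

```text
time_s: 1.75
tcp_pos: [0.4322, 0.0764, 0.4049]
orientation: [0.403, 3.115, 0.0]
wrist_force: [0.9, 1.1, -0.1]
opening: 0.0854
grip_force: 0.0
```

play_rows([
  [-0.53,-0.42,0],
  [-0.53,-0.42,0],
  [-0.53,-0.42,0],
  [0,0,0],
  [0,0,0],
], twist=[0,0,0,0.11,0.11], gripper=[-1,-1,-1,-1,-1])

```text
time_s: 2.38
tcp_pos: [0.5231, -0.0444, 0.4044]
orientation: [-0.942, -2.996, 0.0]
wrist_force: [0.6, 0.1, 0.4]
opening: 0.0852
grip_force: 0.0
```

play_rows([
  [0,0,0],
  [0,0,0],
  [0,0,0],
  [0,0,0],
  [0,0,0],
], twist=[0.115,0.115,0.115,0.115,0.115], gripper=[-1,-1,-1,-1,-1])

```text
time_s: 3.0
tcp_pos: [0.5228, -0.0437, 0.4047]
orientation: [-2.155, -2.286, 0.0]
wrist_force: [0.3, 0.1, 0.2]
opening: 0.0852
grip_force: 0.0
```

play_rows([
  [0,0,0],
  [0,0,0],
], twist=[0.1,0], gripper=[-1,-1])

```text
time_s: 3.25
tcp_pos: [0.5228, -0.0437, 0.4047]
orientation: [-2.32, -2.118, 0.0]
wrist_force: [0.1, 0.5, -0.5]
opening: 0.0851
grip_force: 0.0
```

```bash
python3 - <<'E'
from h import *
s=telemetry.sense();T=R.from_rotvec(s["orientation"]).as_matrix();print(s["time_s"],s["tcp_pos"].round(4),T.round(3),s["q"].round(2),s["dq"].round(2))
i=get_image("wrist");ci=camera_info("wrist");print(ci)
np.savez("w1.npz",**ci);cv2.imwrite("w1raw.png",i[:,:,::-1])
cv2.imwrite("pics/w1.png",cv2.resize(i[:,:,::-1],(800,600),interpolation=cv2.INTER_CUBIC))
for l in("tongs","tongs_grip","tongs_jaws","stamp","organiser","clips"):
    for r in models.regions_of("wrist",l): print(l,round(r["conf"],2),np.round(np.array(r["bbox"])*1.5625),r["pixels"].sum())
E
```

```text
3.25 [ 0.5228 -0.0437  0.4047] [[ 0.091  0.996 -0.   ]
 [ 0.996 -0.091  0.   ]
 [ 0.    -0.    -1.   ]] [-0.08  0.26  0.03  1.34  0.    1.58] [-0.    0.    0.    0.    0.   -0.09]
{'vertical_fov': 65.70646984690485, 'cx': 251.2791041819576, 'cy': 189.7146947255116, 'eye': array([0.52933262, 0.02685096, 0.37424676]), 'rotation': array([-0.28056145,  0.01171344, -0.08855776])}
tongs 0.75 [362. 260. 460. 354.] 1989
tongs 0.75 [114. 238. 238. 337.] 1798
tongs 0.68 [625.   0. 740.  88.] 3253
tongs 0.67 [253. 322. 304. 399.] 611
tongs_grip 0.8 [255. 323. 302. 389.] 562
tongs_grip 0.67 [368. 261. 464. 352.] 2110
tongs_grip 0.65 [112. 237. 242. 339.] 1846
tongs_jaws 0.88 [251. 320. 302. 390.] 590
tongs_jaws 0.68 [118. 240. 241. 341.] 1794
tongs_jaws 0.62 [365. 258. 464. 355.] 2087
stamp 0.94 [212. 131. 267. 178.] 727
stamp 0.81 [360.  45. 422.  95.] 719
stamp 0.71 [379. 177. 436. 220.] 753
organiser 0.61 [343. 158. 546. 436.] 13909
clips 0.68 [380. 337. 391. 353.] 70
```

View pics/w1.png

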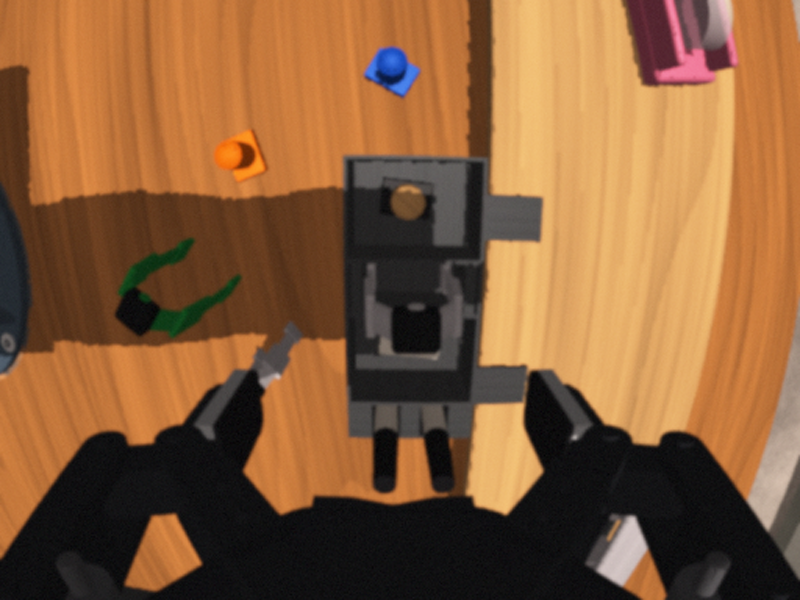

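The wrist view confirms it. The large steel tongs with the black head are in the slot, head at (416,330), plates at x 370 and 462. The wooden stamp is in the left pocket with its handle top at (408,203). The green pair is at (175,285) and the small steel pair at (275,355), both on the bench. Next I take the enlarged crop and the numbers.

```bash
python3 - <<'E'
from h import *
ci=dict(np.load("w1.npz"));i=cv2.imread("w1raw.png")
c=i[95:285,210:360];cv2.imwrite("pics/crop1.png",cv2.resize(c,None,fx=3.15,fy=3.15,interpolation=cv2.INTER_CUBIC))
k=.64
for n,uv,z in(("head",[416,330],.169),("stamp",[408,203],.083),("rim TL",[344,157],.088),("rim TR",[489,157],.088),("rim BR",[474,403],.088),("rim BL",[348,403],.088),("plateL",[370,300],.123),("plateR",[460,300],.123)):
    print(n,atz(ci,np.array(uv)*k,z,True).round(4))
E
```

```text
head [[ 0.5337 -0.0495  0.169 ]]
stamp [[0.5371 0.0029 0.083 ]]
rim TL [[0.5006 0.0353 0.088 ]]
rim TR [[0.5893 0.0283 0.088 ]]
rim BR [[ 0.5726 -0.1387  0.088 ]]
rim BL [[ 0.4841 -0.1302  0.088 ]]
plateL [[ 0.5102 -0.0463  0.123 ]]
plateR [[ 0.561  -0.0508  0.123 ]]
```

View pics/crop1.png

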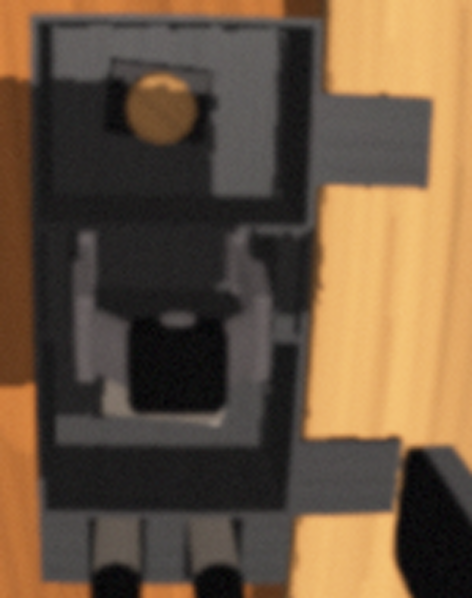

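The crop shows the black tongs head centred at crop (178,365), the plates at x about 85 and 260, and the wooden handle centred at (161,108). I descend part way and take a closer look.

play_rows([
  [-0.06,0.16,0],
  [0,0,0.4],
  [0,0,0.4],
  [0,0,0],
], twist=[0,0,0,0], gripper=[-1,-1,-1,-1])

```text
time_s: 4.1
tcp_pos: [0.5342, -0.0496, 0.343]
orientation: [-2.319, -2.115, 0.004]
wrist_force: [-0.5, -0.1, 0.6]
opening: 0.0856
grip_force: 0.0
```

```bash
python3 - <<'E'
from h import *
s=telemetry.sense();print(s["time_s"],s["tcp_pos"].round(4))
i=get_image("wrist");ci=camera_info("wrist");np.savez("w2.npz",**ci)
p=s["tcp_pos"];j=cv2.resize(i[:,:,::-1],(800,600),interpolation=cv2.INTER_CUBIC)
for z in(.169,.123):
  u=proj(ci,[[p[0],p[1],z]],True)[0]/.64; print(z,u); cv2.drawMarker(j,tuple(int(a) for a in u),(0,0,255) if z>.15 else (0,255,0),0,12,1)
cv2.imwrite("pics/w2.png",j)
E
```

```text
4.1 [ 0.5342 -0.0496  0.343 ]
0.169 [391.17438608 377.20246916]
0.123 [391.53229913 331.10724435]
```

View pics/w2.png

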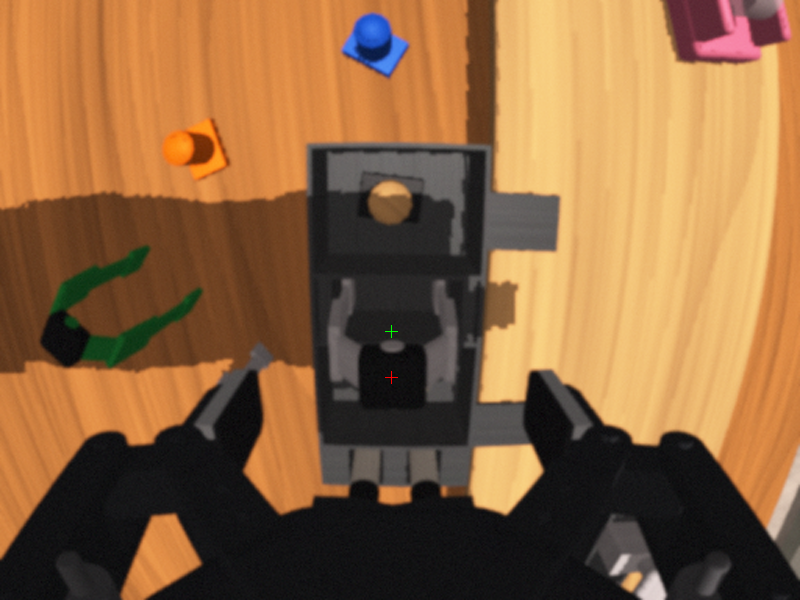

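The red marker, the tool axis at head height, lies on the head centre at (391,377). The stamp handle top is at (391,203). I descend and take hold lightly.

play_rows([
  [0,0,0.43],
  [0,0,0.42],
  [0,0,0],
], twist=[0,0,0], gripper=[-1,-1,-1])

```text
time_s: 4.53
tcp_pos: [0.5343, -0.0494, 0.2807]
orientation: [-2.32, -2.116, 0.002]
wrist_force: [0.9, -0.2, -0.1]
opening: 0.0854
grip_force: 0.0
```

play_rows([
  [0,0,0],
  [0,0,0],
  [0,0,0],
  [0,0,0],
  [0,0,0],
], twist=[0,0,0,0,0], gripper=[-0.25,-0.25,-0.25,-0.25,-0.25], newtons=20)

```text
time_s: 5.15
tcp_pos: [0.5349, -0.0494, 0.2822]
orientation: [2.32, 2.116, 0.003]
wrist_force: [1.1, 0.3, 8.7]
opening: 0.0533
grip_force: 5.7
```

```bash
python3 - <<'E'
from h import *
ci=dict(np.load("w2.npz"));S=atz(ci,np.array([391,202.5])*.64,.083,True)[0];print("stamp",S.round(4))
for n,uv in(("TL",[307,145]),("TR",[491,147]),("wallL",[311,275]),("wallR",[487,275])): print(n,atz(ci,np.array(uv)*.64,.088,True)[0].round(4))
ci=camera_info("top")
E
```

```text
stamp [0.5387 0.003  0.083 ]
TL [0.5009 0.0359 0.088 ]
TR [0.5897 0.0269 0.088 ]
wallL [ 0.4951 -0.0289  0.088 ]
wallR [ 0.5839 -0.037   0.088 ]
```

play_rows([
  [0,0,-0.2],
  [0,0,-0.3],
  [0,0,-0.3],
  [0,0,-0.3],
  [0,0,0],
], twist=[0,0,0,0,0], gripper=[-0.24,-0.24,-0.24,-0.24,-0.24])

```text
time_s: 5.78
tcp_pos: [0.5346, -0.0493, 0.3655]
orientation: [2.32, 2.116, 0.003]
wrist_force: [-1.3, 0.4, -1.8]
opening: 0.0532
grip_force: 3.4
```

play_rows([
  [0,0,0],
  [0,0,0],
], twist=[0,0], gripper=[-0.24,-0.24])

```text
time_s: 6.02
tcp_pos: [0.5341, -0.0493, 0.3626]
orientation: [-2.32, -2.116, 0.002]
wrist_force: [-0.5, 0.3, -1.5]
opening: 0.0531
grip_force: 3.4
```

```bash
python3 - <<'E'
from h import *
s=telemetry.sense();print(s["time_s"],s["tcp_pos"].round(4),s["wrist_force"].round(1),s["grip_force"],s["opening"])
a=get_image("wrist");np.savez("w3.npz",**camera_info("wrist"));b=get_image("scene")
b=b[100:240,160:300]
cv2.imwrite("pics/w3.png",np.hstack([cv2.resize(a,(440,330)),cv2.resize(b,(330,330),interpolation=cv2.INTER_CUBIC)])[:,:,::-1])
E
```

```text
6.025 [ 0.5341 -0.0493  0.3626] [-0.5  0.3 -1.5] 3.361697814980289 0.05313263447790025
```

View pics/w3.png

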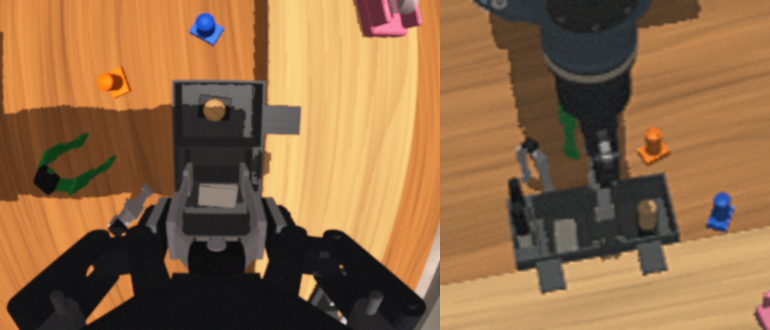

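The tongs are out of the slot, held upright with the jaws open. The stamp is at (214,110) in the left half of the picture. I move over the stamp and check.

play_rows([
  [0.35,-0.01,0],
  [0.35,0,0],
  [0,0,0],
  [0,0,0],
], twist=[0,0,0,0], gripper=[-0.24,-0.24,-0.24,-0.24])

```text
time_s: 6.62
tcp_pos: [0.5383, 0.0028, 0.3632]
orientation: [-2.321, -2.117, 0.001]
wrist_force: [0.4, -0.2, -1.5]
opening: 0.0534
grip_force: 3.4
```

```bash
python3 - <<'E'
from h import *
s=telemetry.sense();p=s["tcp_pos"];print(s["time_s"],p.round(4),s["wrist_force"].round(1),s["grip_force"],s["opening"])
a=get_image("wrist");ci=camera_info("wrist");np.savez("w4.npz",**ci)
f=p[2]-.2492;print("feet",f)
T=R.from_rotvec(s["orientation"]).as_matrix();x,y=T[:,0],T[:,1]
j=cv2.resize(a[:,:,::-1],(800,600),interpolation=cv2.INTER_CUBIC)
def mk(P,c):
    u=proj(ci,[P],True)[0]/.64;cv2.drawMarker(j,tuple(int(v) for v in u),c,0,9,1)
for sx in(-1,1):
  for sy in(-1,1): mk([p[0],p[1],f]+x*.011*sx+y*.0225*sy,(0,255,0))
mk([p[0],p[1],.083],(0,0,255))
cv2.imwrite("pics/w4.png",j)
E
```

```text
6.625 [0.5383 0.0028 0.3632] [ 0.4 -0.2 -1.5] 3.3638811759010423 0.053415862411074884
feet 0.1140299445962549
```

View pics/w4.png

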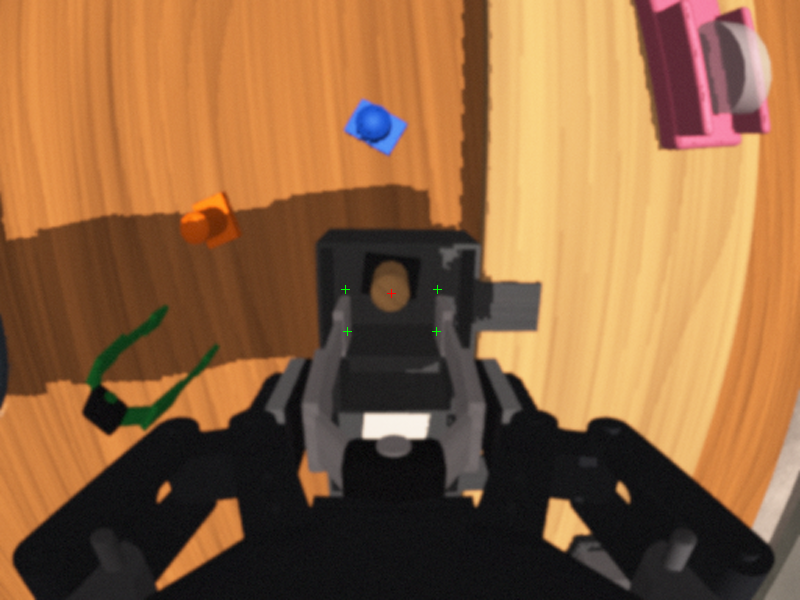

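The jaws straddle the handle: inner faces at about x 350 and 438, handle at 391. They sit about 3–4 mm low in y, at row 297 against 289 predicted. I nudge by 3 mm and go down.

play_rows([
  [0.04,0,0.2],
  [0,0,0.25],
  [0,0,0.25],
  [0,0,0.16],
  [0,0,0],
], twist=[0,0,0,0,0], gripper=[-0.24,-0.24,-0.24,-0.24,-0.24])

```text
time_s: 7.3
tcp_pos: [0.5383, 0.0059, 0.298]
orientation: [-2.321, -2.116, 0.002]
wrist_force: [0.3, -0.1, -1.1]
opening: 0.0531
grip_force: 3.4
```

```bash
python3 - <<'E'
from h import *
s=telemetry.sense();p=s["tcp_pos"];print(s["time_s"],p.round(4),s["wrist_force"].round(1),s["grip_force"],s["opening"])
a=get_image("wrist")
cv2.imwrite("pics/w5.png",cv2.resize(a[100:330,140:370],(600,600),interpolation=cv2.INTER_CUBIC)[:,:,::-1])
E
```

```text
7.3 [0.5383 0.0059 0.298 ] [ 0.3 -0.1 -1.1] 3.39069317895337 0.05313634397696291
```

View pics/w5.png

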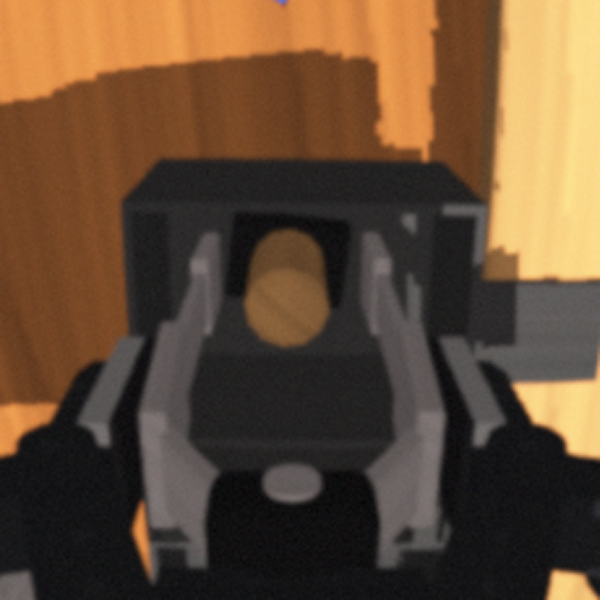

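The handle at (287,300) stands centred between the jaws (inner faces x about 218 and 368), with no contact force. I close gradually.

play_rows([
  [0,0,0],
  [0,0,0],
  [0,0,0],
  [0,0,0],
  [0,0,0],
], twist=[0,0,0,0,0], gripper=[-0.18,-0.14,-0.1,-0.06,-0.02], newtons=30)

```text
time_s: 7.98
tcp_pos: [0.5388, 0.006, 0.2992]
orientation: [2.321, 2.117, 0.001]
wrist_force: [0.1, 0.3, 0.6]
opening: 0.0458
grip_force: 30.6
```

play_rows([
  [0,0,0],
  [0,0,0],
  [0,0,0],
  [0,0,0],
], twist=[0,0,0,0], gripper=[0.05,0.1,0.1,0.1])

```text
time_s: 8.48
tcp_pos: [0.5387, 0.006, 0.2991]
orientation: [2.321, 2.117, 0.0]
wrist_force: [1.2, -0.2, 3.0]
opening: 0.0459
grip_force: 30.7
```

The jaws stopped on the handle at an opening of 45.9 mm with 30 N. I lift.

play_rows([
  [0,0,-0.1],
  [0,0,-0.15],
  [0,0,-0.15],
  [0,0,-0.15],
  [0,0,-0.15],
], twist=[0,0,0,0,0], gripper=[0.1,0.1,0.1,0.1,0.1])

```text
time_s: 9.1
tcp_pos: [0.5387, 0.006, 0.3524]
orientation: [2.321, 2.117, 0.0]
wrist_force: [0.2, 0.7, -1.0]
opening: 0.0461
grip_force: 31.2
```

play_rows([
  [0,0,-0.2],
  [0,0,-0.2],
  [0,0,-0.2],
  [0,0,-0.2],
  [0,0,-0.2],
], twist=[0,0,0,0,0], gripper=[0.1,0.1,0.1,0.1,0.1])

```text
time_s: 9.72
tcp_pos: [0.5386, 0.006, 0.4275]
orientation: [2.321, 2.117, 0.0]
wrist_force: [0.8, -0.2, -1.1]
opening: 0.046
grip_force: 31.2
```

play_rows([
  [0,0,-0.1],
  [0,0,0],
  [0,0,0],
  [0,0,0],
  [0,0,0],
], twist=[0,0,0,0,0], gripper=[0.1,0.1,0.1,0.1,0.1])

```text
time_s: 10.35
tcp_pos: [0.5386, 0.006, 0.4337]
orientation: [-2.321, -2.117, 0.0]
wrist_force: [0.2, -0.1, -1.3]
opening: 0.0461
grip_force: 31.2
```

```bash
python3 - <<'E'
from h import *
s=telemetry.sense();p=s["tcp_pos"];print(s["time_s"],p.round(4),s["wrist_force"].round(1),s["grip_force"],s["opening"])
a=get_image("wrist");b=get_image("scene")[90:230,150:310]
cv2.imwrite("pics/w6.png",np.hstack([cv2.resize(a[60:330,120:390],(400,400)),cv2.resize(b,(400,350),interpolation=cv2.INTER_CUBIC)[:, :].copy() if 0 else cv2.resize(b,(400,400),interpolation=cv2.INTER_CUBIC)])[:,:,::-1])
E
```

```text
10.35 [0.5386 0.006  0.4337] [ 0.2 -0.1 -1.3] 31.238293647766113 0.046149499786682265
```

View pics/w6.png

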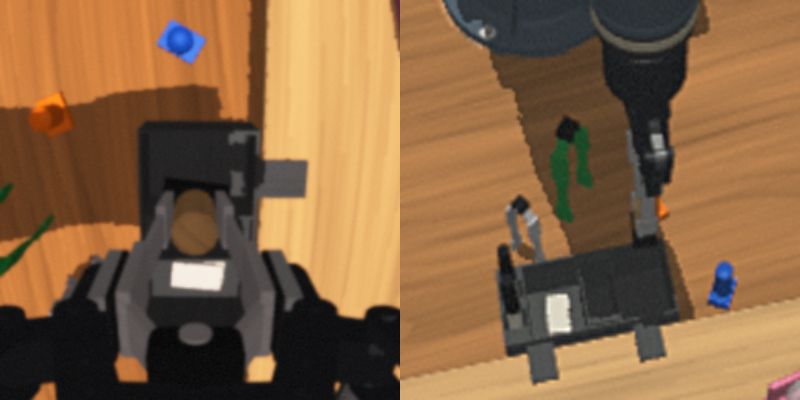

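The stamp is clamped upright in the jaws, handle at (194,222), about 135 mm above where it stood. The pocket is empty, so I hand the job in.

```bash
python3 -c "
from bench import finish_job
print(finish_job())"
```

```text
the job is handed in; nothing more can be done
None
```

I handed the job in with the tongs in the gripper and the stamp clamped upright in their jaws, its base about 168 mm above the bench (about 80 mm above the rim); the judge's verdict was not shown.

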